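# Seat the taper arbor in the jar turner

## Robot

A 6-joint arm with a two-finger parallel gripper is mounted at the origin on a cart in front of the work surface, level with it; the furniture and walls round the work are solid. World frame = base frame: x ahead of the robot, y to its left, z up, the work surface at z = 0. Lengths are in m, angles in rad, forces in N, time in s.
With the tool pointing down it reaches from about 0.3 to 0.875 m from the base axis. Payload 4.2 kg.
Tool frame: the origin (TCP) lies on the centre line of the jaws, within the pads' length; the fingertips stand 19 mm ahead of it and the grasp point (between the pads) is the TCP; z points along the fingers, y is the direction in which the jaws open and shut (so a half turn about z gives the same grasp; the last joint's range is limited). The gripper opens to 85 mm and grips with 20 to 120 N. Pads are 22 mm wide; open, the fingers measure 114 mm over their backs; the gripper's body (76 mm by 85 mm) begins 54 mm behind the grasp point. The pads swing forward as they close: fully open they stand 13 mm farther back than shut.
Start: joints at [-1.218, 0.32, 1.565, -0, 1.257, -0.02], TCP at [0.209, -0.536, 0.25] pointing down, gripper open.
Joint ranges: [-3.11, 3.11], [-0.84, 2.01], [0.21, 2.61], [-1.34, 4.49], [0.05, 2.63], [-2.56, 2.56]. Speed limits (rad/s): [2.57, 2.57, 3.14, 3.14, 3.14, 3.14].

## Interface

Orientations are given as a unit quaternion [x, y, z, w].
In Python, from station import env gives the robot as it stands. The module is installed in compiled form; this text tells all that it offers.
- The arm moves only by the tool servo_tool, never from a script. Its argument "deltas" is a list of rows, each a list of 6 numbers: the shift along the tool's x, y, z in cm, then the turn, a rotation vector about the tool's x, y, z in degrees. A call has 1 to 20 rows; each row shifts and turns the commanded pose from where the row before left it, along the tool's axes as they then stand; what a row does not reach is not made up. A row lasts 1/8 s, in which the tool goes at most 62.5 mm and 10.7 degrees, less where a joint would pass 70% of its speed; a pose out of reach is approached as far as the arm can. A call is refused whole if a number of a shift passes 6.25 or a number of a turn 10.7, either way. A call with a gripper value outside its range is refused whole. "claw" is the finger opening in cm, from 0 to 8.54, set as the call begins (left out, the last holds). The fingers move at their own pace and stop on an object; the grip force is fixed at half the most. Time passes only in rows, so rows that do not move let the fingers close. It gives the time, the measured TCP pose, the force and the opening at its end, in the units of the state.
- env.get_obs(): the state, without advancing time (a new reading comes with each control period).
- env.capture(name): name is "scene" or "top"; returns (picture, depth): 400x640x3 uint8, blue, green, red; 400x640 float32, m along the optical axis (not along the pixel's ray), 0 where there is no reading.
- env.camera_params(name): a dict with "camera_matrix" (3x3 intrinsics, pixels), "eye" and "attitude" of the camera in the world. Camera axes: x right, y down, z forward; pixel columns grow to the right and rows downward; lengths in m; the calibration is good to about 2 mm. A picture is of the moment at which its call begins. camera_params takes no time and is no camera call.
- env.job_done(): hands the job in, once; it reports no verdict.
The state is a dict: "time": time; "joint_positions": joint angles; "joint_vel": joint speeds; "tau": joint torques, N m; "eef_pos": TCP position; "tool_rot": TCP orientation; "ft_force": force on the tool from outside, world axes, zero at the start; "moment": the same for the moment, N m; "finger_gap": finger opening in m.
Only numpy, scipy, OpenCV 4.12 (cv2) and the standard library are available. Lean on these libraries where they do the work, as an engineer would, in place of code of your own. Each camera call takes 0.05 s, during which the arm holds its last target.

## Task

Take the brass-headed arbor out of its wooden rest and stand its tapered shank in the socket of the jar turner, then let go. Pick up the wooden block and tap or press the arbor down with it a little harder each time, until it goes no deeper: the taper has locked and the collar is fully home on the socket's rim; stop as soon as it has landed, for the rim must not be hammered. Put the block back down on the bench, clear of the machine, and leave the jar, bottle and cup where they are.

Things in the scene. Friction and masses are not known exactly. Their poses are not given: they have to be found in the camera images.
- arbor: Loose drive arbor, 0.25 kg, upright, collar resting on the wooden rest. Origin: centre of the collar's underside; z up to the head. Below: steel tapered shank 40 mm long, 26 mm diameter at the collar, 16 mm at the tip (7 degrees a side). Above: dark collar 42 mm diameter, 5 mm thick, then round brass head, 30 mm diameter, 5 to 45 mm above the origin. Grip the head; yaw does not matter.
- arbor_top (a point): Centre of the flat top of the arbor's brass head, 45 mm above its origin. Only set in the socket, the arbor stands 4 to 8 mm proud (collar to rim). The push needed to drive it deeper rises as it goes, by 1 to 3.5 N a mm; it lands at 8 to 18 N, depending on hidden friction, and then holds itself. Past landing a push adds no depth, only load on the rim: 6.5 N is its limit.
- jar_turner: Round grey motor base 108 mm across and 52 mm high with a black dial and a red switch on its side, fixed to the bench. Origin: centre of its underside, z up. Its spindle stands up out of its middle.
- arbor_rest: Wooden block 80 x 80 x 46 mm with an upright through hole of 33 mm diameter, fixed to the bench, in which the arbor stands. Origin: centre of its underside.
- rim_ring: Centre of the socket's flat steel rim on top of the spindle, 92 mm above the bench unloaded; z up; sinks with the spindle. Rim 51 mm outside, 29 mm inside diameter. In it four brass jaws on stiff radial springs form the 7 degree taper, 40 mm deep. When the arbor is home its collar lies on the rim and its origin coincides with this point.
- spindle (a joint): How far the spindle has been pushed down against its spring (m): 0 unloaded, growing downward. With the arbor set in it, it sinks 1 mm for every 2 N pushed on the arbor and comes back up when released; its solid stop is at 12 mm.
- block_center (a point): Centre of the loose wooden block, 45 x 75 x 30 mm, 0.11 kg, standing on end at the start. Axes: x along the 45 mm side, y along the 75 mm side (upright at the start), z along the 30 mm side (level at the start).
- ink_jar: Loose open jar smeared with black, 85 mm across, 119 mm high; bystander. Origin: centre of its underside.
- lilac_bottle: Loose lilac plastic bottle, 62 mm across, 116 mm high; bystander. Origin: centre of its underside.
- ink_cup: Loose clear cup with black bands, 90 mm across, 130 mm high; bystander. Origin: centre of its underside.
- tapping_block: The same loose wooden block; origin in the middle of one 45 x 75 mm face, 15 mm from the block's centre.
Things that resemble listed ones, but are neither listed nor needed, are in the scene too. What is shaped like the tapping_block but pink or red is not meant. Leave any turquoise look-alike of the arbor alone.

How it is judged:
By the outcome, as a careful person would: the job done as asked, in the order asked, and still so for the second after the job is handed in, with the robot touching nothing.
It also fails if it takes over 72 s, if anything falls off the work surface, if the arm or the gripper's body presses on something with over 40 N, if the wrist force passes 120 N, or if a joint passes its speed limit or range.

## Working session

There is one attempt and no reset: what is moved stays moved. The work goes in short steps, Python scripts to look and compute and a tool call to move; the robot and the scene stay as the last step left them, time stands still between calls to the robot, and variables do not carry over. Pictures are saved under pics/ and viewed, and the job is handed in when it is done.

Besides the shell and the picture viewer there is one more tool, called after "Request:" as a command line: name --pt "numbers of a row" for each row, then --argument value for the rest. servo_tool: Moves the arm, as the interface text tells. Its arguments: {"type":"object","properties":{"deltas":{"type":"array"},"claw":{"type":"number"}},"required":["deltas"]}

```bash
mkdir -p pics
cat > h.py <<'E'
import numpy as np, cv2
from station import env
from scipy.spatial.transform import Rotation as R
def cam(name):
    p=env.camera_params(name); return p
E
python3 - <<'E'
from h import *
o=env.get_obs()
for k,v in o.items(): print(k,v)
for n in ["scene","top"]:
    p=env.camera_params(n); print(n,p)
    im,d=env.capture(n); cv2.imwrite(f"pics/{n}0.png",im); np.save(f"{n}0.npy",d)
    print(d.min(),d.max(),(d==0).mean())
E
```

```text
time 0.0
joint_positions [-1.21797918e+00  3.20269911e-01  1.56571390e+00  1.23837710e-05
  1.25737231e+00 -1.99975847e-02]
joint_vel [ 7.26592954e-04 -6.84796496e-04  3.63681882e-04 -2.25797844e-04
  7.41582648e-04 -2.93692804e-05]
tau [-5.05843655e-04 -4.15524852e+01 -2.34165770e+01 -1.19390879e-04
  8.04334413e-03 -7.32351310e-06]
eef_pos [ 0.2092852  -0.53507215  0.24948131]
tool_rot [ 9.82676370e-01  1.85327750e-01 -1.40245310e-04 -8.70526733e-04]
ft_force [-0.97985664  0.31176931 -0.21267999]
moment [0.01644835 0.02555552 0.0129559 ]
finger_gap 0.08541069210011318
scene {'camera_matrix': array([[463.91674121,   0.        , 313.4520518 ],
       [  0.        , 463.91674121, 191.5710485 ],
       [  0.        ,   0.        ,   1.        ]]), 'eye': array([-6.35771627e-04,  7.26145235e-01,  8.25096937e-01]), 'attitude': array([-0.28497177,  0.85476224, -0.41056729,  0.14002535])}
0.0 3.999439 0.00401171875
top {'camera_matrix': array([[362.62736   ,   0.        , 321.46985897],
       [  0.        , 362.62736   , 196.61387933],
       [  0.        ,   0.        ,   1.        ]]), 'eye': array([ 0.44542075, -0.02913346,  1.0019027 ]), 'attitude': array([-0.70368648,  0.70884235, -0.03510082,  0.03370134])}
0.0 1.8911287 0.00382421875
```

View pics/scene0.png

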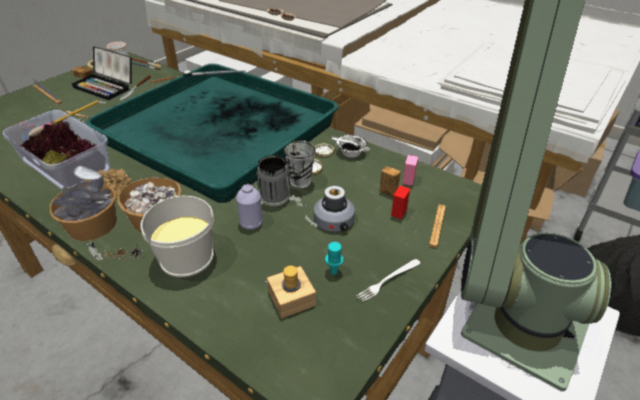

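View pics/top0.png

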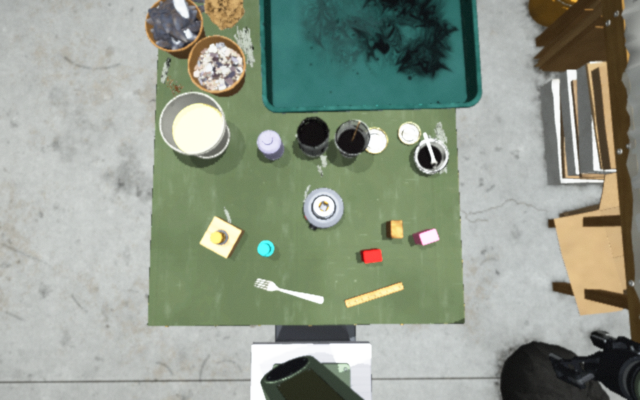

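The pictures show the brass-headed arbor in its rest at scene (291,278) / top (218,237), the turner at scene (334,208) / top (323,208), and the wooden block at scene (390,180) / top (396,229).

Possible mix-ups:
- **Arbor:** the turquoise one at scene (334,258) / top (265,248). I choose the brass one.
- **Block:** the red one at scene (401,202) / top (372,256) and the pink one at scene (411,170) / top (427,237). I choose the tan wooden one.

Next, close crops to check these.

Run:
```python
from h import *
s=cv2.imread("pics/scene0.png");t=cv2.imread("pics/top0.png")
def c(im,x,y,w,h,k): return cv2.resize(im[y:y+h,x:x+w],(w*k,h*k),interpolation=cv2.INTER_CUBIC)
a=c(s,260,150,170,170,4); cv2.imwrite("pics/c1.png",a[:600])
cv2.imwrite("pics/c2.png",c(t,190,185,265,90,3))
cv2.imwrite("pics/c3.png",c(s,255,255,100,70,6))
```

```text
(no output)
```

View pics/c1.png

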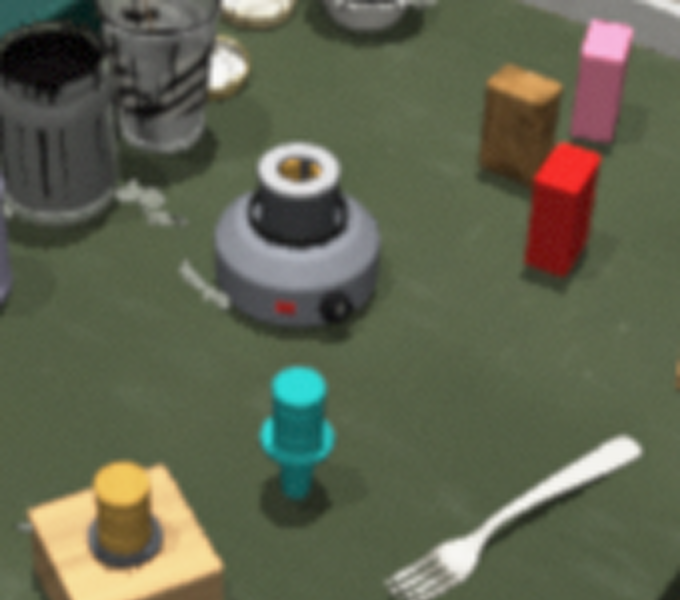

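View pics/c2.png

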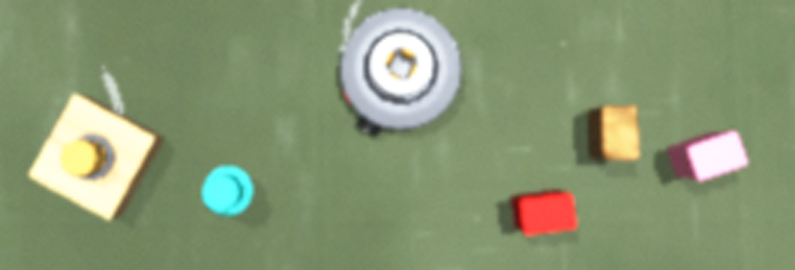

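View pics/c3.png

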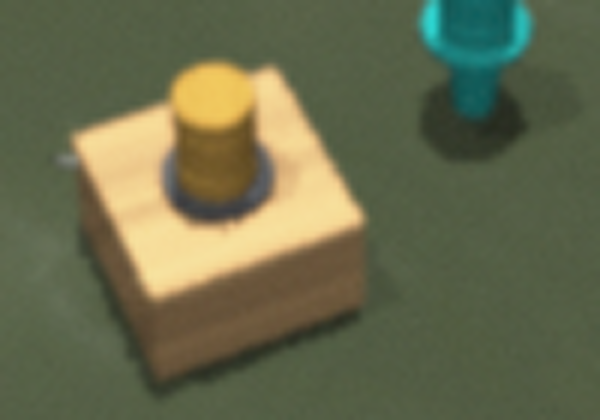

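The crops confirm the choices: brass head with a dark collar on the wooden rest, and a tan block with its dark faces. Next I measure both from the two views.

```bash
cat >> h.py <<'E'
def rays(n,uv):
    p=env.camera_params(n); K=p['camera_matrix']; r=R.from_quat(p['attitude'])
    uv=np.asarray(uv,float).reshape(-1,2)
    c=np.c_[(uv[:,0]-K[0,2])/K[0,0],(uv[:,1]-K[1,2])/K[1,1],np.ones(len(uv))]
    return p['eye'],r.apply(c)
def cloud(n,d):
    v,u=np.mgrid[0:d.shape[0],0:d.shape[1]]
    e,r=rays(n,np.c_[u.ravel(),v.ravel()])
    return (e+r*d.ravel()[:,None]).reshape(*d.shape,3)
def plane(n,uv,z):
    e,r=rays(n,uv); return e+r*((z-e[2])/r[:,2])[:,None]
def tri(uvs,uvt):
    e1,r1=rays("scene",uvs);e2,r2=rays("top",uvt)
    r1=r1[0]/np.linalg.norm(r1);r2=r2[0]/np.linalg.norm(r2)
    A=np.c_[r1,-r2];x=np.linalg.lstsq(A,e2-e1,rcond=None)[0]
    a=e1+r1*x[0];b=e2+r2*x[1]; return (a+b)/2,np.linalg.norm(a-b)
E
cat > m1.py <<'E'
from h import *
import sys
box={"scene":dict(arbor=(255,250,330,320),turn=(305,175,362,235),block=(375,160,400,200)),
     "top":dict(arbor=(195,212,248,262),turn=(298,182,350,234),block=(383,215,408,243))}
T=sys.argv[1] if len(sys.argv)>1 else "0"
for n in ["scene","top"]:
    im=cv2.imread(f"pics/{n}{T}.png");d=np.load(f"{n}{T}.npy");P=cloud(n,d)
    hsv=cv2.cvtColor(im,cv2.COLOR_BGR2HSV)
    print(n,"bench z",np.median(P[(slice(260,270),slice(340,360)) if n=="top" else (slice(330,340),slice(330,345))][...,2]))
    for k,(x0,y0,x1,y1) in box[n].items():
        Q=P[y0:y1,x0:x1].reshape(-1,3);z=Q[:,2]
        h=np.histogram(z,bins=np.arange(-.004,.14,.004))
        print(k,[(round(b+.002,3),int(c)) for b,c in zip(h[1],h[0]) if c>5])
E
python3 m1.py
```

```text
scene bench z 0.0016807622389199972
arbor [(np.float64(-0.002), 469), (np.float64(0.002), 2792), (np.float64(0.006), 263), (np.float64(0.01), 52), (np.float64(0.014), 58), (np.float64(0.018), 51), (np.float64(0.022), 59), (np.float64(0.026), 50), (np.float64(0.03), 61), (np.float64(0.034), 48), (np.float64(0.038), 61), (np.float64(0.042), 69), (np.float64(0.046), 536), (np.float64(0.05), 312), (np.float64(0.054), 63), (np.float64(0.058), 26), (np.float64(0.062), 14), (np.float64(0.066), 25), (np.float64(0.07), 13), (np.float64(0.074), 24), (np.float64(0.078), 15), (np.float64(0.082), 24), (np.float64(0.086), 17), (np.float64(0.09), 63), (np.float64(0.094), 67)]
turn [(np.float64(-0.002), 356), (np.float64(0.002), 1450), (np.float64(0.006), 151), (np.float64(0.01), 46), (np.float64(0.014), 45), (np.float64(0.018), 47), (np.float64(0.022), 46), (np.float64(0.026), 65), (np.float64(0.03), 58), (np.float64(0.034), 72), (np.float64(0.038), 96), (np.float64(0.042), 134), (np.float64(0.046), 112), (np.float64(0.05), 135), (np.float64(0.054), 94), (np.float64(0.058), 69), (np.float64(0.062),
[... 1316 characters left out ...]
oat64(0.002), 458), (np.float64(0.006), 15), (np.float64(0.026), 10), (np.float64(0.03), 15), (np.float64(0.034), 49), (np.float64(0.038), 148), (np.float64(0.042), 157), (np.float64(0.046), 181), (np.float64(0.05), 288), (np.float64(0.054), 53), (np.float64(0.058), 92), (np.float64(0.062), 28), (np.float64(0.07), 8), (np.float64(0.082), 7), (np.float64(0.086), 27), (np.float64(0.09), 150), (np.float64(0.094), 55)]
block [(np.float64(-0.002), 228), (np.float64(0.002), 160), (np.float64(0.006), 12), (np.float64(0.022), 10), (np.float64(0.038), 11), (np.float64(0.05), 12), (np.float64(0.062), 6), (np.float64(0.066), 7), (np.float64(0.07), 30), (np.float64(0.074), 150), (np.float64(0.078), 35)]
```

```bash
cat > m2.py <<'E'
from h import *
import sys
from m1 import box
def topmask(n,k,zl,zh,P,x):
    x0,y0,x1,y1=box[n][k]; m=np.zeros(P.shape[:2],np.uint8)
    m[y0:y1,x0:x1]=((P[y0:y1,x0:x1,2]>zl)&(P[y0:y1,x0:x1,2]<zh))*255
    nn,l,s,_=cv2.connectedComponentsWithStats(m)
    i=1+np.argmax(s[1:,4]); return (l==i).astype(np.uint8)
C={}
for n in ["scene","top"]:
    im=cv2.imread(f"pics/{n}0.png");d=np.load(f"{n}0.npy");P=cloud(n,d)
    for k,zl,zh,z in [("arbor",.086,.098,.091),("turn",.087,.099,.092),("block",.070,.082,.075)]:
        m=topmask(n,k,zl,zh,P,0)
        c,_=cv2.findContours(m,cv2.RETR_EXTERNAL,cv2.CHAIN_APPROX_NONE);c=max(c,key=cv2.contourArea)[:,0]
        W=plane(n,c,z)[:,:2]
        if k=="block":
            r=cv2.minAreaRect((W*1000).astype(np.float32)); print(n,k,r, np.median(P[m>0][:,2]))
            ctr=np.array(r[0])/1000; 
        else:
            (e,ax,an)=cv2.fitEllipse((W*1000).astype(np.float32)); print(n,k,e,ax,cv2.minEnclosingCircle((W*1000).astype(np.float32)),np.median(P[m>0][:,2])); ctr=np.array(e)/1000
        # pixel of the centre
        p=env.camera_params(n);rr=R.from_quat(p['attitude']).inv().apply(np.r_[ctr,z]-p['eye']);uv=(p['camera_matrix']@(rr/rr[2]))[:2]
        C[n,k]=uv
for k in ["arbor","turn","block"]: print(k,C["scene",k],C["top",k],tri(C["scene",k],C["top",k]))
E
python3 m2.py | grep -v "np.float64(-0.002)"
```

```text
scene bench z 0.0016807622389199972
top bench z -0.0003856811507262359
scene arbor (434.5616455078125, 236.1852264404297) (28.386674880981445, 31.615530014038086) ((434.9633483886719, 237.58712768554688), 17.12211036682129) 0.09180704598748568
scene turn (511.4083557128906, -33.84751892089844) (48.60021209716797, 53.98506164550781) ((510.91802978515625, -31.93035888671875), 29.431503295898438) 0.09274298669551989
scene block ((452.8934631347656, -219.30506896972656), (44.955535888671875, 35.24282455444336), 0.43018674850463867) 0.07591910063433804
top arbor (434.7564697265625, 233.58465576171875) (26.815933227539062, 27.882335662841797) ((434.5897521972656, 233.5341339111328), 14.782602310180664) 0.09053928907353292
top turn (511.3022155761719, -35.86952590942383) (47.811561584472656, 48.5066032409668) ((511.4080810546875, -35.82772445678711), 24.984907150268555) 0.09079910271260128
top block ((452.9643249511719, -221.83438110351562), (28.05772590637207, 43.62240982055664), 88.5092544555664) 0.07437158637356334
arbor [290.23602721 271.38908799] [215.63597731 237.10028991] (array([0.43523834, 0.23453144, 0.08891628]), np.float64(0.0012128668552954796))
turn [334.33319875 192.41510554] [323.36798369 205.6870948 ] (array([ 0.51189366, -0.03558471,  0.09057642]), np.float64(0.001139540873520913))
block [390.58079506 171.26647682] [396.5067454  228.48976853] (array([ 0.45348932, -0.22190207,  0.07322541]), np.float64(0.0011800511398993973))
```

All the checks agree:

| Item | x, y (m) | Height (m) |
|---|---|---|
| Arbor top | (0.435, 0.234) | about 0.091 |
| Rim centre | (0.511, -0.035) | about 0.092 |
| Block top | (0.453, -0.221) | 0.075 (45 mm side along x) |

First I turn the tool so its y axis lies along world x. From then on, tool deltas are (dy, dx, -dz).

Request:
servo_tool --pt "0 0 0 0 0 -9.8" --pt "0 0 0 0 0 -9.8" --pt "0 0 0 0 0 -9.8" --pt "0 0 0 0 0 -9.8" --pt "0 0 0 0 0 -9.8" --pt "0 0 0 0 0 -9.8" --pt "0 0 0 0 0 -9.8" --pt "0 0 0 0 0 0" --claw 7.0

```text
time: 1.1
eef_pos: [0.2094, -0.5353, 0.2499]
tool_rot: [0.708, 0.706, 0.0, -0.0]
ft_force: [-0.5, 0.0, -0.0]
finger_gap: 0.07
```

Request:
servo_tool --pt "2.4 0.7 0 0 0 0" --pt "4.8 1.4 0 0 0 0" --pt "4.8 1.4 0 0 0 0" --pt "4.8 1.4 0 0 0 0" --pt "4.8 1.4 0 0 0 0" --pt "4.8 1.4 0 0 0 0" --pt "4.8 1.4 0 0 0 0" --pt "4.8 1.4 0 0 0 0" --pt "4.8 1.4 0 0 0 0" --pt "4.8 1.4 0 0 0 0" --pt "4.8 1.4 0 0 0 0" --pt "4.8 1.4 0 0 0 0" --pt "4.8 1.4 0 0 0 0" --pt "4.8 1.4 0 0 0 0" --pt "4.8 1.4 0 0 0 0" --pt "4.8 1.4 1 0 0 0" --pt "2.5 0.9 2 0 0 0" --pt "0 0 4 0 0 0" --pt "0 0 3 0 0 0" --pt "0 0 0 0 0 0"

```text
time: 3.6
eef_pos: [0.4344, 0.2327, 0.1483]
tool_rot: [0.708, 0.706, -0.003, -0.001]
ft_force: [0.8, 0.2, 0.2]
finger_gap: 0.0702
```

```bash
cat > look.py <<'E'
from h import *
import sys
# look.py tag x y w h k  (scene crop)
t=sys.argv[1];x,y,w,h,k=map(int,sys.argv[2:7])
n=sys.argv[7] if len(sys.argv)>7 else "scene"
im,d=env.capture(n);cv2.imwrite(f"pics/{n}{t}.png",im);np.save(f"{n}{t}.npy",d)
cv2.imwrite(f"pics/{n}{t}c.png",cv2.resize(im[y:y+h,x:x+w],None,fx=k,fy=k,interpolation=cv2.INTER_CUBIC))
o=env.get_obs();print(o["time"],o["eef_pos"],o["ft_force"],o["finger_gap"])
E
python3 look.py 1 220 180 150 130 4
```

```text
3.65 [0.43570333 0.23319395 0.14995841] [0.81356467 0.25216965 0.66804415] 0.07012234105458826
```

View pics/scene1c.png

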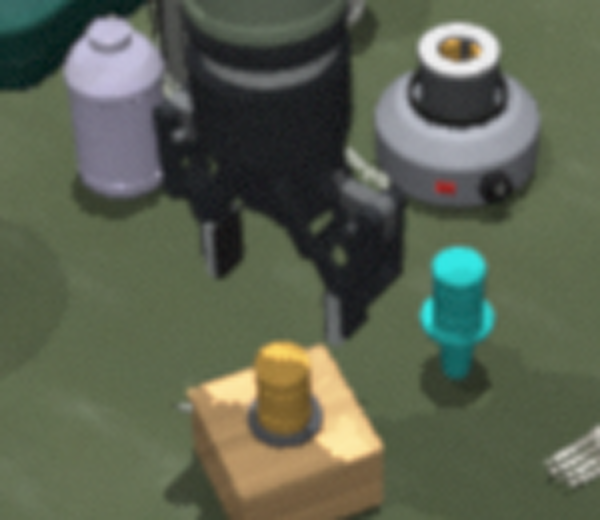

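The open jaws straddle the brass head (crop (285,370)), and the turquoise part and the bottle are clear. I descend and grip.

Request:
servo_tool --pt "0.1 0 2 0 0 0" --pt "0 0 2 0 0 0" --pt "0 0 2 0 0 0" --pt "0 0 1.4 0 0 0" --pt "0 0 0 0 0 0" --pt "0 0 0 0 0 0"

```text
time: 4.4
eef_pos: [0.4367, 0.2346, 0.0772]
tool_rot: [0.707, 0.707, 0.001, 0.0]
ft_force: [-1.2, 0.2, 0.6]
finger_gap: 0.07
```

Request:
servo_tool --pt "0 0 0 0 0 0" --pt "0 0 0 0 0 0" --pt "0 0 0 0 0 0" --pt "0 0 0 0 0 0" --pt "0 0 0 0 0 0" --pt "0 0 0 0 0 0" --claw 2.4

```text
time: 5.15
eef_pos: [0.4363, 0.2345, 0.0769]
tool_rot: [0.707, 0.707, 0.001, 0.0]
ft_force: [0.2, -0.4, 5.1]
finger_gap: 0.0287
```

Request:
servo_tool --pt "0 0 -0.5 0 0 0" --pt "0 0 -1 0 0 0" --pt "0 0 -3 0 0 0" --pt "0 0 -4 0 0 0" --pt "0 0 -3 0 0 0" --pt "0 0 0 0 0 0" --pt "0 0 0 0 0 0"

```text
time: 6.02
eef_pos: [0.4351, 0.2339, 0.1901]
tool_rot: [0.707, 0.707, -0.001, -0.0]
ft_force: [-0.4, -0.1, -3.1]
finger_gap: 0.0284
```

```bash
python3 look.py 2 200 120 150 130 4
```

```text
6.075 [0.43492313 0.23379578 0.18968641] [-0.73997205  0.66027052 -2.13241237] 0.028515664626954613
```

View pics/scene2c.png

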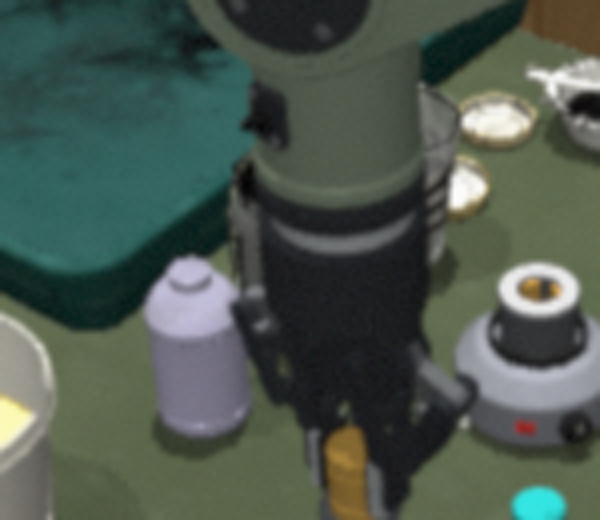

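The brass head is held upright between the pads. I look lower at the shank to check for tilt and the offset from the TCP.

Run:
```python
from h import *
im=cv2.imread("pics/scene2.png");x,y,w,h=255,215,80,90
cv2.imwrite("pics/s2d.png",cv2.resize(im[y:y+h,x:x+w],None,fx=6,fy=6,interpolation=cv2.INTER_CUBIC))
```

```text
(no output)
```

View pics/s2d.png

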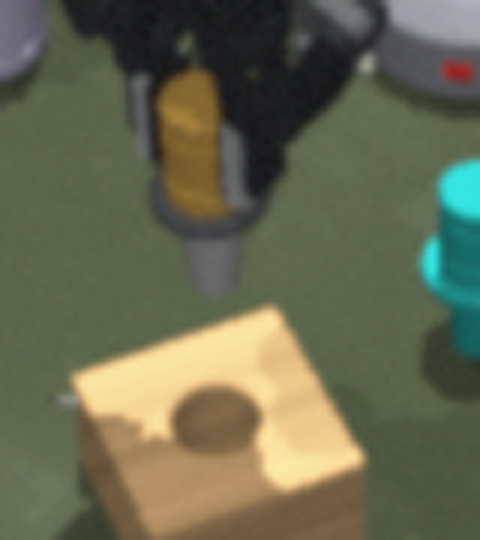

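Run:
```python
from h import *
f=lambda a,b:(255+a/6,215+b/6)
print("collar",plane("scene",[f(209,203)],.161),"tip",plane("scene",[f(214,287)],.119),"hole",plane("scene",[f(215,419)],.046),"rim",plane("scene",[(334.7,192)],.092))
d=np.load("top0.npy")
for n,uv in [("jar",(312,128)),("cup",(352,132)),("bottle",(269,138))]:
    print(n,plane("top",[uv],.119 if n!="bottle" else .116))
```

```text
collar [[0.43118454 0.23753678 0.161     ]] tip [[0.43189147 0.23644182 0.119     ]] hole [[0.43603829 0.23494929 0.046     ]] rim [[ 0.51162824 -0.0357777   0.092     ]]
jar [[ 0.70361094 -0.00886879  0.119     ]]
cup [[ 0.69272759 -0.10841255  0.119     ]]
bottle [[0.67970451 0.09853299 0.116     ]]
```

Request:
servo_tool --pt "-1.5 0.4 0 0 0 0" --pt "-3.0 0.9 0 0 0 0" --pt "-4.0 1.1 0 0 0 0" --pt "-4.0 1.1 0 0 0 0" --pt "-4.0 1.1 0 0 0 0" --pt "-4.0 1.1 0 0 0 0" --pt "-3.5 1.1 0 0 0 0" --pt "-2.1 0.7 0 0 0 0" --pt "-1.0 0.3 0 0 0 0" --pt "0 0 0 0 0 0" --pt "0 0 0 0 0 0" --pt "0 0 0 0 0 0"

```text
time: 7.58
eef_pos: [0.5135, -0.036, 0.1913]
tool_rot: [0.707, 0.707, -0.0, -0.0]
ft_force: [-0.1, 0.0, -3.6]
finger_gap: 0.0286
```

```bash
python3 look.py 3 290 130 90 100 6; python3 look.py 3 280 160 90 80 6 top
```

```text
7.625 [ 0.51359301 -0.03603854  0.19134853] [ 0.8081244  -0.05890043 -2.97086962] 0.028512749926387946
7.675 [ 0.51364684 -0.03610356  0.19137382] [ 0.02335038 -0.40377237 -3.00656536] 0.028945825125312387
```

View pics/scene3c.png

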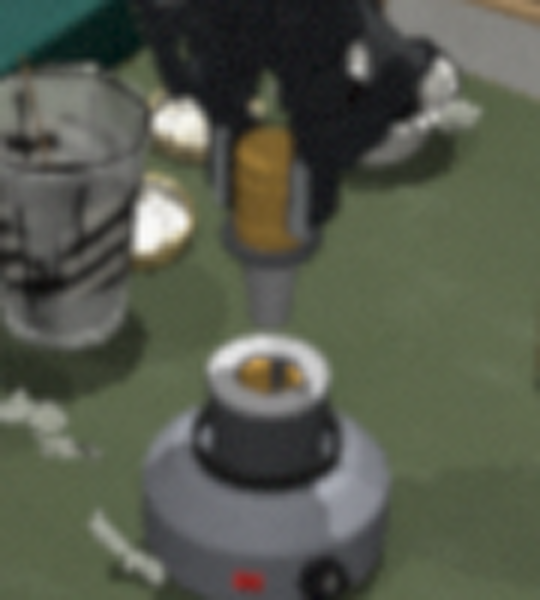

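View pics/top3c.png

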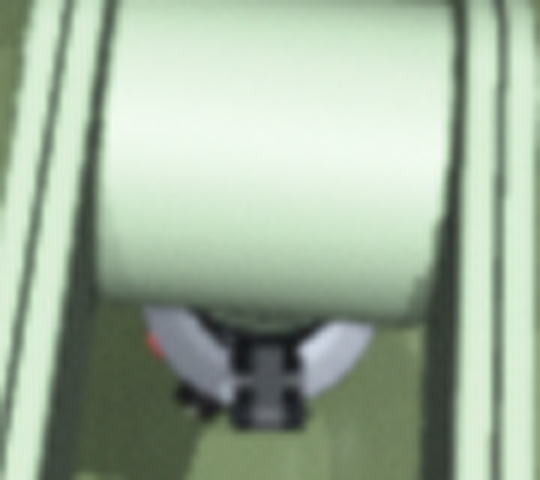

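Run:
```python
from h import *
im=cv2.imread("pics/scene3.png");P=cloud("scene",np.load("scene3.npy"))
f=lambda a,b:(290+a/6,130+b/6)
print("collar",plane("scene",[f(271,242)],.1625),"tip",plane("scene",[f(269,321)],.1215),"rim",plane("scene",[f(268,374)],.092))
# rim: bright ring outline
for n,T in [("scene","3")]:
  v=cv2.cvtColor(im,cv2.COLOR_BGR2HSV); roi=v[180:205,318:350]
  m=((roi[...,2]>105)&(roi[...,1]<40)).astype(np.uint8)
  print(m.sum()); print("\n".join("".join("#" if x else "." for x in r) for r in m))
```

```text
collar [[ 0.50978046 -0.03226219  0.1625    ]] tip [[ 0.51014826 -0.03304723  0.1215    ]] rim [[ 0.51092204 -0.03462129  0.092     ]]
218
................................
................................
................................
................................
................................
.............#######............
..........#############.........
.........###############........
.......###################......
.......#######..##########......
......#######.......#######.....
......######..........#####.....
......#####............####.....
.......#####...........####.....
.......#####..........#####.....
........######.....#######......
.........################.......
....#......############.........
..###........########...........
.###.........................##.
####.........................###
####.........................###
####..#......................###
####..#......................###
###..........................###
```

The shank tip reads (0.510, -0.033) and the rim (0.511, -0.035) in the same view, so I correct by about 1 to 1.5 mm and lower.

Request:
servo_tool --pt "-0.1 0.1 1 0 0 0" --pt "-0.05 0 1.5 0 0 0" --pt "0 0 1 0 0 0" --pt "0 0 0.8 0 0 0" --pt "0 0 0.6 0 0 0" --pt "0 0 0 0 0 0"

```text
time: 8.43
eef_pos: [0.5141, -0.0381, 0.1417]
tool_rot: [0.707, 0.707, -0.001, -0.001]
ft_force: [-2.1, 0.0, -3.4]
finger_gap: 0.0281
```

Request:
servo_tool --pt "0 0 0.3 0 0 0" --pt "0 0 0.3 0 0 0" --pt "0 0 0 0 0 0"

```text
time: 8.8
eef_pos: [0.5143, -0.0379, 0.1363]
tool_rot: [0.707, 0.707, -0.0, -0.001]
ft_force: [-4.9, 2.6, 0.6]
finger_gap: 0.0286
```

The socket pushes the arbor toward -x and +y, so I shift that way.

Request:
servo_tool --pt "0.15 -0.2 0 0 0 0" --pt "0 0 0 0 0 0" --pt "0 0 0 0 0 0"

```text
time: 9.18
eef_pos: [0.5134, -0.0369, 0.1364]
tool_rot: [0.707, 0.707, 0.0, 0.001]
ft_force: [-1.2, 1.0, -2.2]
finger_gap: 0.0287
```

Request:
servo_tool --pt "0.05 -0.05 0.2 0 0 0" --pt "0 0 0.2 0 0 0" --pt "0 0 0 0 0 0" --pt "0 0 0 0 0 0"

```text
time: 9.68
eef_pos: [0.5126, -0.0362, 0.1323]
tool_rot: [0.707, 0.707, 0.0, 0.0]
ft_force: [2.0, 0.7, -3.8]
finger_gap: 0.0286
```

Request:
servo_tool --pt "0 0 0.1 0 0 0" --pt "0 0 0.1 0 0 0" --pt "0 0 0 0 0 0"

```text
time: 10.05
eef_pos: [0.5127, -0.0362, 0.1305]
tool_rot: [0.707, 0.707, 0.0, 0.0]
ft_force: [1.5, 1.6, -1.4]
finger_gap: 0.0289
```

Request:
servo_tool --pt "0 0 0.1 0 0 0" --pt "0 0 0 0 0 0" --pt "0 0 0 0 0 0"

```text
time: 10.42
eef_pos: [0.5127, -0.0362, 0.1295]
tool_rot: [0.707, 0.707, 0.0, 0.0]
ft_force: [2.8, 1.5, -1.2]
finger_gap: 0.0286
```

Request:
servo_tool --pt "0.05 0.1 0.1 0 0 0" --pt "0 0 0 0 0 0" --pt "0 0 0 0 0 0"

```text
time: 10.8
eef_pos: [0.513, -0.0359, 0.1283]
tool_rot: [0.707, 0.707, -0.0, -0.0]
ft_force: [0.1, -0.4, 0.1]
finger_gap: 0.0281
```

```bash
python3 look.py 4 290 130 90 100 6
```

```text
10.85 [ 0.51302783 -0.03590484  0.12827256] [ 0.3831886  -0.52177444  0.41664679] 0.0282365571765934
```

View pics/scene4c.png

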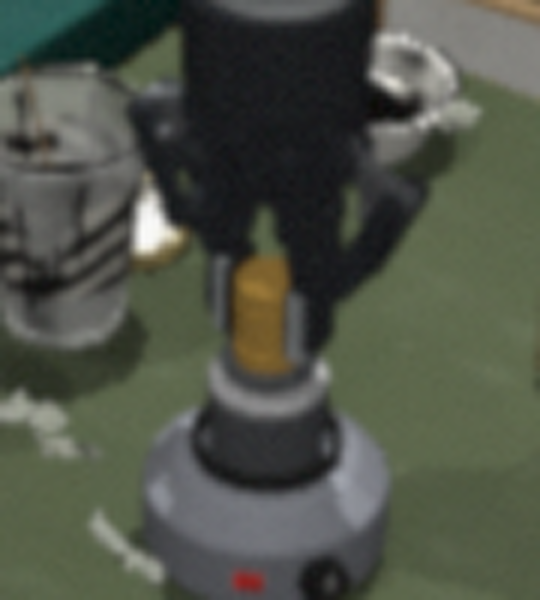

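The shank is in the socket and upright, the lateral forces are near zero, and its weight is carried. I open the jaws slightly and go up.

Request:
servo_tool --pt "0 0 0 0 0 0" --pt "0 0 0 0 0 0" --pt "0 0 0 0 0 0" --claw 5.0

```text
time: 11.22
eef_pos: [0.5131, -0.0357, 0.1282]
tool_rot: [0.707, 0.707, -0.0, -0.0]
ft_force: [0.0, -0.1, 0.1]
finger_gap: 0.0498
```

Request:
servo_tool --pt "0 0 -1 0 0 0" --pt "0 0 -3 0 0 0" --pt "0 0 -4 0 0 0" --pt "-3 -1 -2 0 0 0" --pt "-5 -1 0 0 0 0" --pt "-5 -1 0 0 0 0" --pt "-4 -1.5 0 0 0 0" --pt "-1.5 -1.5 0 0 0 0" --pt "0 0 0 0 0 0"

```text
time: 12.35
eef_pos: [0.4525, -0.2216, 0.229]
tool_rot: [0.708, 0.706, 0.0, 0.0]
ft_force: [-0.2, -0.3, -0.5]
finger_gap: 0.0499
```

```bash
python3 look.py 5 290 130 120 100 6; python3 look.py 5 280 160 160 100 5 top
```

```text
12.4 [ 0.45313807 -0.22085316  0.22892739] [ 0.40003292  0.69813816 -0.26558656] 0.050063366756697786
12.45 [ 0.45351745 -0.22041878  0.22884484] [-0.10563121  0.33392328 -0.34379164] 0.04974198440226825
```

View pics/scene5c.png

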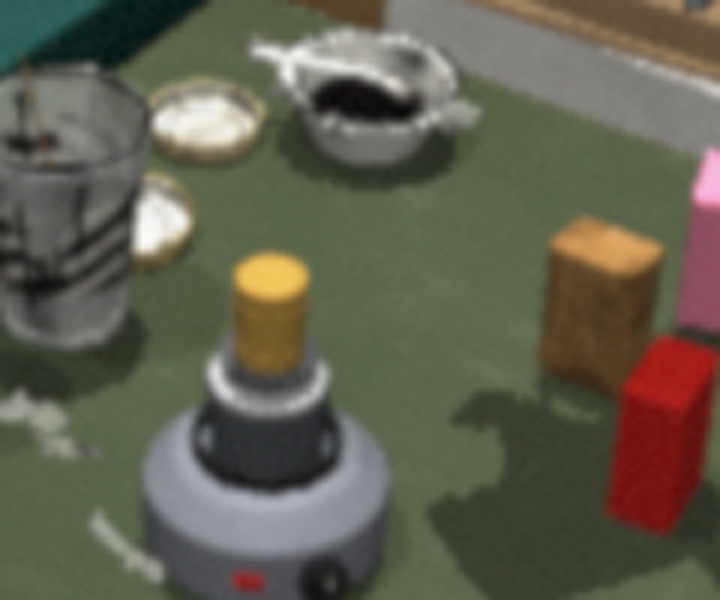

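View pics/top5c.png

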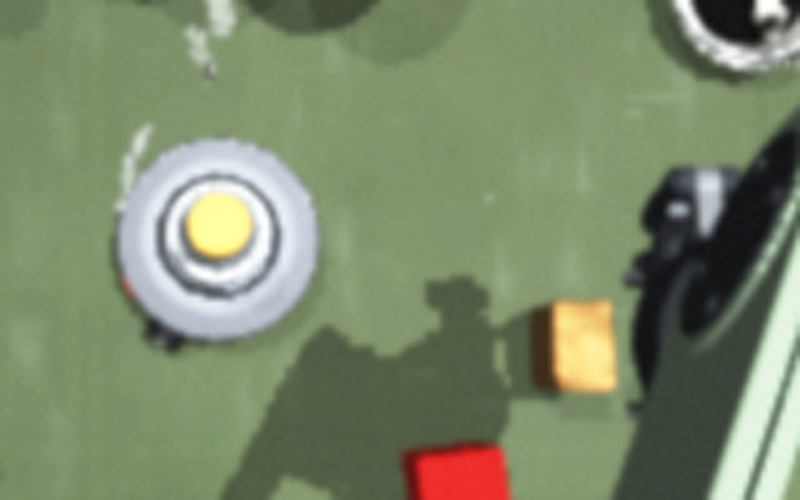

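The arbor stands upright and free in the socket. The block (crop (600,300)) is undisturbed. I measure the arbor's top and the block again.

```bash
cat > m3.py <<'E'
from h import *
import sys
T=sys.argv[1]
C={}
for n,bx,bb in [("scene",(322,165,348,205),(378,160,402,200)),("top",(310,195,335,215),(380,215,406,243))]:
    im=cv2.imread(f"pics/{n}{T}.png");P=cloud(n,np.load(f"{n}{T}.npy"));hsv=cv2.cvtColor(im,cv2.COLOR_BGR2HSV)
    for k,b,zl in [("arbor",bx,.128),("block",bb,.069)]:
        x0,y0,x1,y1=b;m=np.zeros(im.shape[:2],np.uint8)
        m[y0:y1,x0:x1]=((P[y0:y1,x0:x1,2]>zl)&(hsv[y0:y1,x0:x1,1]>110))*255
        c,_=cv2.findContours(m,cv2.RETR_EXTERNAL,cv2.CHAIN_APPROX_NONE);c=max(c,key=cv2.contourArea)[:,0]
        zz=P[m>0][:,2];z=np.median(zz)
        W=plane(n,c,z)[:,:2].astype(np.float32)*1000
        r=cv2.minAreaRect(W) if k=="block" else cv2.fitEllipse(W)
        print(n,k,"z",round(z,4),np.percentile(zz,[10,50,90]).round(4),[np.round(q,1) for q in r])
E
python3 m3.py 5
```

```text
scene arbor z 0.1426 [0.1318 0.1426 0.145 ] [array([508.4, -28.1]), array([29.2, 46.3]), np.float64(34.1)]
scene block z 0.0754 [0.0719 0.0754 0.0777] [array([ 451.6, -217.2]), array([38. , 47.4]), np.float64(89.7)]
top arbor z 0.1409 [0.1377 0.1409 0.1436] [array([508.7, -35.1]), array([23.3, 25.7]), np.float64(157.4)]
top block z 0.0739 [0.0717 0.0739 0.0763] [array([ 453., -221.]), array([30.5, 43.2]), np.float64(89.6)]
```

Request:
servo_tool --pt "0 0 2 0 0 0" --pt "0 0 4 0 0 0" --pt "0 0 4 0 0 0" --pt "0 0 2 0 0 0" --pt "0 0 0 0 0 0" --pt "0 0 0 0 0 0" --claw 7.0

```text
time: 13.2
eef_pos: [0.4543, -0.2205, 0.1093]
tool_rot: [0.707, 0.707, 0.0, 0.001]
ft_force: [0.3, -0.3, 0.7]
finger_gap: 0.0701
```

```bash
python3 look.py 6 350 110 100 110 5
```

```text
13.25 [ 0.45428173 -0.22072806  0.10951874] [-0.62092898 -0.07839855  0.58757937] 0.07000979017751
```

View pics/scene6c.png

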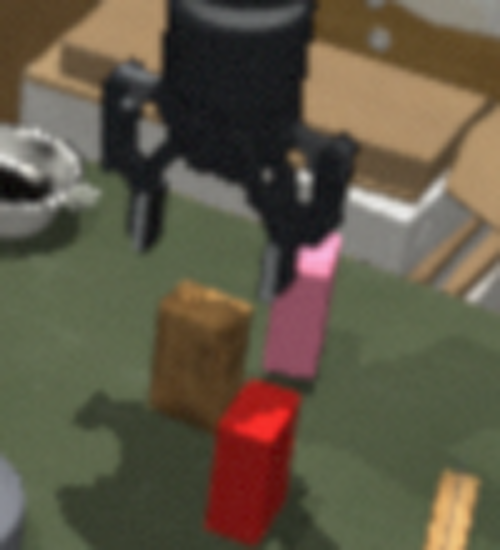

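The jaws straddle the wooden block, clear of the pink and red ones. I descend and grip.

Request:
servo_tool --pt "0 -0.1 2 0 0 0" --pt "0 0 2 0 0 0" --pt "0 0 1.5 0 0 0" --pt "0 0 0.4 0 0 0" --pt "0 0 0 0 0 0" --pt "0 0 0 0 0 0"

```text
time: 14.0
eef_pos: [0.4527, -0.221, 0.05]
tool_rot: [0.707, 0.707, 0.0, 0.001]
ft_force: [0.1, -0.3, -0.7]
finger_gap: 0.0703
```

Request:
servo_tool --pt "0 0 0 0 0 0" --pt "0 0 0 0 0 0" --pt "0 0 0 0 0 0" --pt "0 0 0 0 0 0" --pt "0 0 0 0 0 0" --claw 3.8

```text
time: 14.62
eef_pos: [0.4526, -0.221, 0.0499]
tool_rot: [0.707, 0.707, 0.0, 0.001]
ft_force: [-0.6, -0.3, 6.0]
finger_gap: 0.0444
```

Request:
servo_tool --pt "0 0 -1 0 0 0" --pt "0 0 -3 0 0 0" --pt "0 0 -5 0 0 0" --pt "0 0 -5 0 0 0" --pt "1 0.5 -3 0 0 0" --pt "3 1 -1.0 0 0 0" --pt "4 1.2 0 0 0 0" --pt "4 1.2 0 0 0 0" --pt "4 1 0 0 0 0" --pt "2.0 0.7 0 0 0 0" --pt "0.6 0.3 0 0 0 0" --pt "0 0 0 0 0 0" --pt "0 0 0 0 0 0"

```text
time: 16.25
eef_pos: [0.511, -0.0355, 0.2293]
tool_rot: [0.708, 0.707, -0.0, 0.0]
ft_force: [0.4, 0.4, -1.9]
finger_gap: 0.0442
```

```bash
python3 look.py 7 290 110 100 110 5
```

```text
16.3 [ 0.51098526 -0.03556513  0.2292831 ] [-0.19545426  0.22845823 -1.18533713] 0.04435422854053946
```

View pics/scene7c.png

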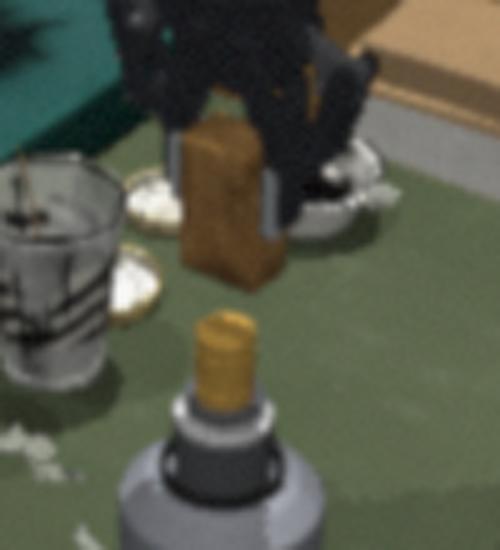

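Run:
```python
from h import *
print(plane("scene",[(290+233.5/5,110+263.5/5)],.1793), plane("scene",[(290+226/5,110+323/5)],.143))
F=[env.get_obs()["ft_force"][2] for _ in range(5)];print(F)
```

```text
[[ 0.51185844 -0.04101445  0.1793    ]] [[ 0.51446838 -0.03992896  0.143     ]]
[np.float64(-1.185337131393379), np.float64(-1.185337131393379), np.float64(-1.185337131393379), np.float64(-1.185337131393379), np.float64(-1.185337131393379)]
```

Request:
servo_tool --pt "0.05 0.15 1 0 0 0" --pt "0 0 1.2 0 0 0" --pt "0 0 0.8 0 0 0" --pt "0 0 0.2 0 0 0" --pt "0 0 0 0 0 0" --pt "0 0 0 0 0 0"

```text
time: 17.05
eef_pos: [0.513, -0.0342, 0.1976]
tool_rot: [0.707, 0.707, 0.0, 0.0]
ft_force: [0.2, -0.4, -1.4]
finger_gap: 0.0446
```

```bash
cat > avg.py <<'E'
from h import *
import sys
F=[];z=[]
for i in range(int(sys.argv[1]) if len(sys.argv)>1 else 5):
    env.capture("scene");o=env.get_obs();F.append(o["ft_force"]);z.append(o["eef_pos"])
F=np.array(F);z=np.array(z)
print("t",round(o["time"],2),"F",F.mean(0).round(2),"sd",F.std(0).round(2),"pos",z.mean(0).round(5))
f=F[:,2].mean()+float(sys.argv[2] if len(sys.argv)>2 else 1.2)
print("push",round(f,2),"top_z",round(z[:,2].mean()-.0499,5),"proud_mm est",round(1000*(z[:,2].mean()-.0499+f/2000-.137),2))
E
python3 avg.py 6
```

```text
t 17.35 F [-0.22  0.   -0.89] sd [0.27 0.48 0.51] pos [ 0.51293 -0.03422  0.19758]
push 0.31 top_z 0.14768 proud_mm est 10.84
```

Request:
servo_tool --pt "0 0 0.1 0 0 0" --pt "0 0 0.1 0 0 0" --pt "0 0 0.1 0 0 0" --pt "0 0 0 0 0 0"

```text
time: 17.85
eef_pos: [0.5127, -0.0342, 0.1941]
tool_rot: [0.707, 0.707, -0.0, -0.0]
ft_force: [-0.5, 0.2, -0.9]
finger_gap: 0.0443
```

```bash
python3 avg.py 4 1.0
```

```text
t 18.05 F [ 0.28  0.3  -1.07] sd [0.64 0.16 0.43] pos [ 0.51281 -0.03423  0.19429]
push -0.07 top_z 0.14439 proud_mm est 7.36
```

Request:
servo_tool --pt "0 0 0.1 0 0 0" --pt "0 0 0.1 0 0 0" --pt "0 0 0 0 0 0"

```text
time: 18.42
eef_pos: [0.5128, -0.0343, 0.1923]
tool_rot: [0.707, 0.707, -0.0, 0.0]
ft_force: [1.2, 0.7, 0.6]
finger_gap: 0.0441
```

```bash
python3 avg.py 4 1.0
```

```text
t 18.62 F [-0.53 -0.2  -0.48] sd [0.52 0.63 0.15] pos [ 0.51279 -0.03424  0.19233]
push 0.52 top_z 0.14243 proud_mm est 5.7
```

Request:
servo_tool --pt "0 0 0.1 0 0 0" --pt "0 0 0.1 0 0 0" --pt "0 0 0 0 0 0"

```text
time: 19.0
eef_pos: [0.5128, -0.0342, 0.1904]
tool_rot: [0.707, 0.707, 0.0, 0.0]
ft_force: [-0.2, 0.4, 1.6]
finger_gap: 0.0445
```

```bash
python3 avg.py 4 1.0
```

```text
t 19.2 F [-0.35 -0.68  0.87] sd [0.23 0.25 0.59] pos [ 0.51284 -0.03424  0.19043]
push 1.87 top_z 0.14053 proud_mm est 4.47
```

Request:
servo_tool --pt "0 0 0.1 0 0 0" --pt "0 0 0.1 0 0 0" --pt "0 0 0 0 0 0"

```text
time: 19.58
eef_pos: [0.5129, -0.0342, 0.1884]
tool_rot: [0.707, 0.707, 0.0, 0.0]
ft_force: [-0.3, -0.2, 3.1]
finger_gap: 0.0441
```

```bash
python3 avg.py 4 1.0
```

```text
t 19.77 F [-0.2   0.39  3.06] sd [0.46 0.59 0.39] pos [ 0.51287 -0.03424  0.18845]
push 4.06 top_z 0.13855 proud_mm est 3.58
```

The first press reached about 4 N with roughly 3.6 mm still proud. I release and press harder, to about 6.5 N.

Request:
servo_tool --pt "0 0 -0.3 0 0 0" --pt "0 0 -0.2 0 0 0" --pt "0 0 0 0 0 0" --pt "0 0 0.2 0 0 0" --pt "0 0 0.2 0 0 0" --pt "0 0 0.15 0 0 0" --pt "0 0 0.1 0 0 0" --pt "0 0 0.1 0 0 0" --pt "0 0 0 0 0 0"

```text
time: 20.9
eef_pos: [0.5129, -0.0342, 0.1861]
tool_rot: [0.707, 0.707, 0.0, 0.0]
ft_force: [-1.1, 0.2, 5.0]
finger_gap: 0.0441
```

```bash
python3 avg.py 4 1.0
```

```text
t 21.1 F [-0.7   0.19  4.91] sd [0.39 0.41 0.39] pos [ 0.51286 -0.03424  0.18615]
push 5.91 top_z 0.13625 proud_mm est 2.2
```

Request:
servo_tool --pt "0 0 -0.3 0 0 0" --pt "0 0 -0.3 0 0 0" --pt "0 0 0 0 0 0" --pt "0 0 0.3 0 0 0" --pt "0 0 0.2 0 0 0" --pt "0 0 0.1 0 0 0" --pt "0 0 0.1 0 0 0" --pt "0 0 0.1 0 0 0" --pt "0 0 0 0 0 0"

```text
time: 22.22
eef_pos: [0.5129, -0.0342, 0.1846]
tool_rot: [0.707, 0.707, 0.0, 0.0]
ft_force: [-2.4, -0.5, 6.1]
finger_gap: 0.0445
```

```bash
python3 avg.py 5 1.0
```

```text
t 22.48 F [-1.48  0.62  6.29] sd [0.47 0.56 0.35] pos [ 0.51294 -0.03425  0.18462]
push 7.29 top_z 0.13472 proud_mm est 1.36
```

Request:
servo_tool --pt "0 0 -0.3 0 0 0" --pt "0 0 -0.4 0 0 0" --pt "0 0 0 0 0 0" --pt "0 0 0.3 0 0 0" --pt "0 0 0.2 0 0 0" --pt "0 0 0.1 0 0 0" --pt "0 0 0.1 0 0 0" --pt "0 0 0.1 0 0 0" --pt "0 0 0.05 0 0 0" --pt "0 0 0 0 0 0"

```text
time: 23.72
eef_pos: [0.5129, -0.0343, 0.1833]
tool_rot: [0.707, 0.707, 0.0, 0.0]
ft_force: [-1.7, 0.2, 8.5]
finger_gap: 0.0444
```

```bash
python3 avg.py 5 1.0
```

```text
t 23.98 F [-1.75  0.15  7.91] sd [0.6  0.51 0.38] pos [ 0.51293 -0.03425  0.18332]
push 8.91 top_z 0.13342 proud_mm est 0.87
```

Request:
servo_tool --pt "0 0 -0.4 0 0 0" --pt "0 0 -0.4 0 0 0" --pt "0 0 0 0 0 0" --pt "0 0 0.3 0 0 0" --pt "0 0 0.2 0 0 0" --pt "0 0 0.1 0 0 0" --pt "0 0 0.1 0 0 0" --pt "0 0 0.1 0 0 0" --pt "0 0 0.1 0 0 0" --pt "0 0 0 0 0 0"

```text
time: 25.22
eef_pos: [0.5129, -0.0342, 0.1824]
tool_rot: [0.707, 0.707, 0.0, 0.0]
ft_force: [-2.4, 0.4, 8.4]
finger_gap: 0.0444
```

```bash
python3 avg.py 6 1.0
```

```text
t 25.52 F [-2.09 -0.05  8.39] sd [0.59 0.32 0.4 ] pos [ 0.51292 -0.03425  0.18243]
push 9.39 top_z 0.13253 proud_mm est 0.22
```

Request:
servo_tool --pt "0 0 -0.4 0 0 0" --pt "0 0 -0.5 0 0 0" --pt "0 0 0 0 0 0" --pt "0 0 0.3 0 0 0" --pt "0 0 0.3 0 0 0" --pt "0 0 0.1 0 0 0" --pt "0 0 0.1 0 0 0" --pt "0 0 0.1 0 0 0" --pt "0 0 0.1 0 0 0" --pt "0 0 0 0 0 0"

```text
time: 26.78
eef_pos: [0.5129, -0.0342, 0.1815]
tool_rot: [0.707, 0.707, 0.0, 0.0]
ft_force: [-1.7, 1.1, 8.8]
finger_gap: 0.0442
```

```bash
python3 avg.py 6 1.0
```

```text
t 27.07 F [-2.19  0.06  9.02] sd [0.53 0.38 0.66] pos [ 0.51289 -0.03424  0.18155]
push 10.02 top_z 0.13165 proud_mm est -0.33
```

Request:
servo_tool --pt "0 0 -0.5 0 0 0" --pt "0 0 -0.5 0 0 0" --pt "0 0 0 0 0 0" --pt "0 0 0.4 0 0 0" --pt "0 0 0.3 0 0 0" --pt "0 0 0.1 0 0 0" --pt "0 0 0.1 0 0 0" --pt "0 0 0.1 0 0 0" --pt "0 0 0.1 0 0 0" --pt "0 0 0 0 0 0"

```text
time: 28.32
eef_pos: [0.5129, -0.0342, 0.1807]
tool_rot: [0.707, 0.707, 0.0, 0.0]
ft_force: [-2.3, 0.8, 10.3]
finger_gap: 0.0443
```

```bash
python3 avg.py 6 1.0; python3 look.py 8 290 110 100 110 6
```

```text
t 28.62 F [-2.72  0.13 11.07] sd [0.26 0.45 0.37] pos [ 0.51293 -0.03425  0.18074]
push 12.07 top_z 0.13084 proud_mm est -0.13
28.675 [ 0.51291342 -0.03424173  0.18074454] [-3.0435958   0.74911569 11.35936603] 0.04476670566539997
```

View pics/scene8c.png

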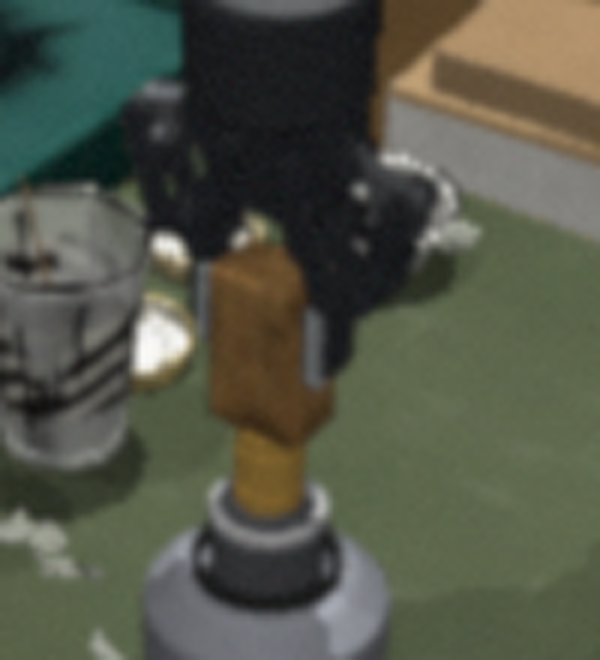

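Going from 10 to 12 N, the force rose by about 2.5 N/mm. Before that it was about 0.9 N/mm, and the bare spindle spring gives 2 N/mm. The estimated proud height has levelled off at about 0, so the collar has landed and I stop pressing. I lift off and put the block back where it stood.

Request:
servo_tool --pt "0 0 -0.4 0 0 0" --pt "0 0 -1 0 0 0" --pt "0 0 -2.5 0 0 0" --pt "-2 -0.5 -1.5 0 0 0" --pt "-4 -1.3 0 0 0 0" --pt "-4 -1.3 0 0 0 0" --pt "-4 -1.3 0 0 0 0" --pt "-3.3 -1.1 0 0 0 0" --pt "-1.4 -0.5 0 0 0 0" --pt "0 0 0 0 0 0" --pt "0 0 0 0 0 0"

```text
time: 30.05
eef_pos: [0.4529, -0.2202, 0.2332]
tool_rot: [0.707, 0.707, 0.0, -0.0]
ft_force: [0.7, 0.5, -1.1]
finger_gap: 0.0445
```

```bash
python3 look.py 9 290 130 120 100 6; python3 look.py 9 280 160 160 100 5 top; python3 m3.py 9
```

```text
30.1 [ 0.45300315 -0.2201539   0.23327466] [-0.21046188  0.10584014 -0.93483696] 0.04474650533976025
30.15 [ 0.45302592 -0.22019265  0.23330225] [ 0.57351287 -0.57798811 -0.44834876] 0.044442765455792295
scene arbor z 0.1373 [0.1323 0.1373 0.1396] [array([509.8, -31. ]), array([28.4, 39.1]), np.float64(37.3)]
scene block z 0.0752 [0.0708 0.0752 0.0777] [array([ 393.5, -150.8]), array([17.8, 51.9]), np.float64(28.6)]
top arbor z 0.1344 [0.1327 0.1344 0.1367] [array([512.3, -37.1]), array([27.3, 31.3]), np.float64(43.4)]
top block z 0.2182 [0.1987 0.2182 0.2352] [array([ 451.8, -206. ]), array([ 8.6, 40.9]), np.float64(88.3)]
```

View pics/scene9c.png

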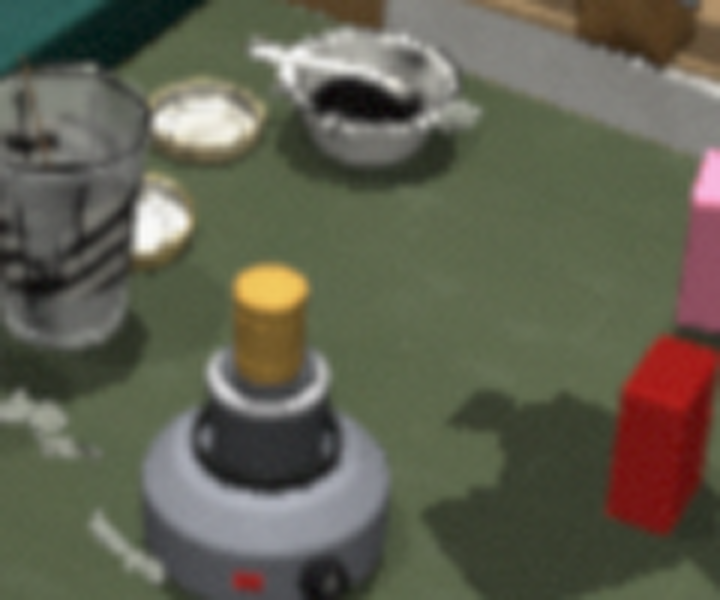

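The picture shows the arbor upright and about 5 to 6.5 mm lower than when it was only set (brass top at crop (271,290), before (271,278)). The top now reads 0.134 to 0.137 m, where home is 0.137. Now I set the block down.

Request:
servo_tool --pt "0 0 2 0 0 0" --pt "0 0 4 0 0 0" --pt "0 0 4 0 0 0" --pt "0 0 4 0 0 0" --pt "0 0 2.5 0 0 0" --pt "0 0 1.2 0 0 0" --pt "0 0 0.4 0 0 0" --pt "0 0 0 0 0 0" --pt "0 0 0 0 0 0"

```text
time: 31.28
eef_pos: [0.4533, -0.2215, 0.0532]
tool_rot: [0.707, 0.707, 0.0, 0.001]
ft_force: [0.4, 0.3, -1.9]
finger_gap: 0.0442
```

Request:
servo_tool --pt "0 0 0.1 0 0 0" --pt "0 0 0 0 0 0"

```text
time: 31.52
eef_pos: [0.4527, -0.2213, 0.0516]
tool_rot: [0.707, 0.707, 0.0, 0.0]
ft_force: [0.8, -0.7, -1.2]
finger_gap: 0.0444
```

Request:
servo_tool --pt "0 0 0.1 0 0 0" --pt "0 0 0 0 0 0" --pt "0 0 0 0 0 0"

```text
time: 31.9
eef_pos: [0.4526, -0.2212, 0.0503]
tool_rot: [0.707, 0.707, -0.0, 0.0]
ft_force: [0.1, 0.1, -2.0]
finger_gap: 0.0447
```

```bash
python3 avg.py 3 1.0
```

```text
t 32.05 F [-0.04  0.13 -1.09] sd [0.29 0.74 0.6 ] pos [ 0.45268 -0.22122  0.05031]
push -0.09 top_z 0.00041 proud_mm est -136.64
```

Request:
servo_tool --pt "0 0 0.05 0 0 0" --pt "0 0 0 0 0 0" --pt "0 0 0 0 0 0"

```text
time: 32.42
eef_pos: [0.4527, -0.2212, 0.05]
tool_rot: [0.707, 0.707, 0.0, 0.0]
ft_force: [-1.1, -0.2, 0.9]
finger_gap: 0.0446
```

```bash
python3 avg.py 3 1.0
```

```text
t 32.58 F [-0.75  0.23  1.28] sd [0.21 0.67 0.45] pos [ 0.45271 -0.22122  0.04994]
push 2.28 top_z 4e-05 proud_mm est -135.82
```

The block touched down at TCP 0.050, so it did not slip in the grip and the home-height estimate holds. I release it and go up.

Request:
servo_tool --pt "0 0 0 0 0 0" --pt "0 0 0 0 0 0" --pt "0 0 0 0 0 0" --pt "0 0 0 0 0 0" --claw 7.0

```text
time: 33.08
eef_pos: [0.4527, -0.2212, 0.0498]
tool_rot: [0.707, 0.707, -0.0, 0.0]
ft_force: [-0.0, 0.3, 0.6]
finger_gap: 0.07
```

Request:
servo_tool --pt "0 0 -1 0 0 0" --pt "0 0 -3 0 0 0" --pt "0 0 -5 0 0 0" --pt "0 0 -5 0 0 0" --pt "-2 -1 -3 0 0 0" --pt "-4 -2 -2 0 0 0" --pt "-4 -2 0 0 0 0" --pt "-3 -2 0 0 0 0" --pt "-2 -2 0 0 0 0" --pt "0 0 0 0 0 0" --pt "0 0 0 0 0 0"

```text
time: 34.45
eef_pos: [0.3628, -0.3707, 0.2402]
tool_rot: [0.707, 0.707, 0.0, 0.0]
ft_force: [0.7, -0.2, -0.6]
finger_gap: 0.07
```

```bash
python3 look.py 10 250 120 190 150 4; python3 look.py 10 200 110 250 160 3 top; python3 m3.py 10
```

```text
34.5 [ 0.3630117  -0.37054915  0.24013212] [-0.08960609 -1.14898071  0.88097738] 0.07015205003185582
34.55 [ 0.36313246 -0.37042234  0.24004933] [-0.85831813 -0.65654497  0.29738907] 0.07006060871084108
scene arbor z 0.137 [0.1313 0.137  0.1396] [array([510.3, -31.1]), array([29.2, 38.7]), np.float64(29.9)]
scene block z 0.0757 [0.0714 0.0757 0.0778] [array([ 449.2, -216.8]), array([37.9, 47.4]), np.float64(89.7)]
top arbor z 0.1361 [0.1335 0.1361 0.1371] [array([508.4, -34.6]), array([21.5, 24.6]), np.float64(165.5)]
top block z 0.0739 [0.0713 0.0739 0.0759] [array([ 450.5, -222. ]), array([28.1, 43.6]), np.float64(88.5)]
```

View pics/scene10c.png

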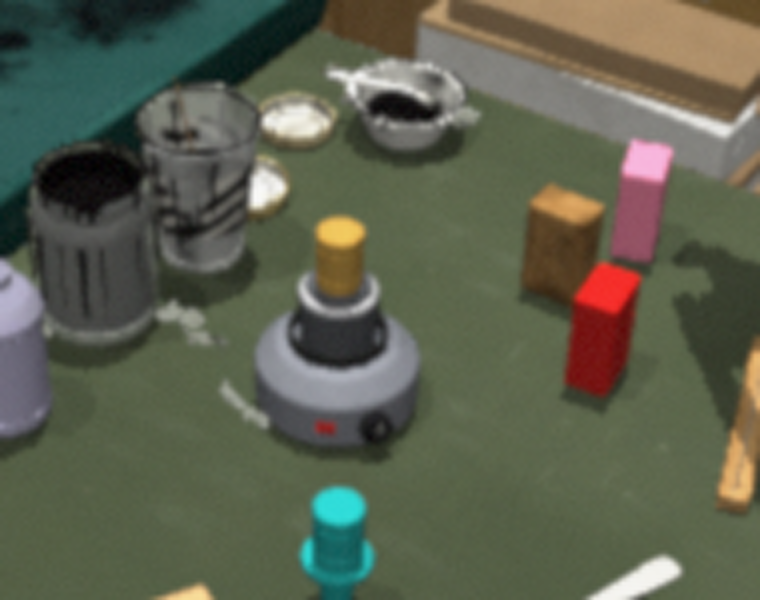

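View pics/top10c.png

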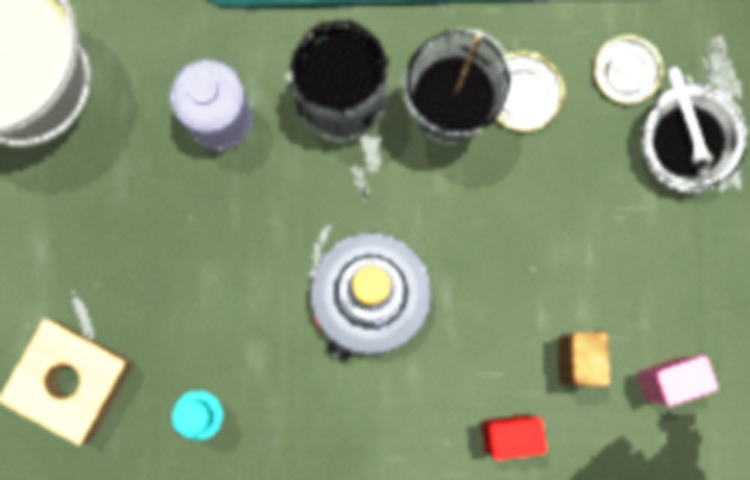

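Both views show the arbor home in the socket (top at 0.136 to 0.137 m), the block standing free at its old place, and the jar, bottle, cup and look-alikes unmoved. I hand the job in.

```bash
python3 -c "
from station import env
print(env.job_done())"
```

```text
the job is handed in; nothing more can be done
None
```

The job is handed in at 34.6 s of the 72 s allowed; no verdict was reported. I stood the arbor in the socket, let go, and pressed it down with the wooden block in seven presses. They rose from 4.1 to 12.1 N. I then stood the block back where it had been.

- **Landing:** on the last press the force rose by about 2.5 N/mm, against about 0.9 N/mm before, and the depth stopped increasing. I put landing at about 10 to 10.5 N, so the rim took roughly 2 N against its 6.5 N limit.
- **Height:** with the last push on, the collar read 0.1 mm below home, and 0.3 mm below on the press before, which is within the force noise. The block touched the bench at the height where I had gripped it, so it had not slipped.
- **Final pictures:** the arbor top reads 0.1361 m (top camera) and 0.1370 m (scene camera), where home is 0.137 m. The block is upright, and the jar, bottle, cup and look-alikes look unmoved by eye.
- **Disagreements:** the two cameras differ by 1 to 3 mm in places. That is too coarse to show a sub-millimetre gap at the rim, so "fully home" rests mainly on the force and height readings. When I first lowered the arbor it leaned on one side of the socket (about 5.5 N sideways), and I corrected by about 2 mm before going deeper.

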